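# Set up the glaze inspection corner

### The job

The glaze test tiles are back from firing: swing the hook latch of the plywood sample case free, open the lid wide, and stand every tile from the case upright in the low wooden tray. Then, with the collar still loose, take the bench magnifier by its handle, swing its arm round until the lens is over the middle of the tray, set the lens to 30 degrees above level (handle end up, to keep the glare off), and only then turn the collar on the column clockwise to its locked mark. Finish with the empty case shut and latched again, and leave the other pots and tools on the bench as they are.

Things in the scene. Friction and masses are not known exactly. Their poses are not given: they have to be found in the camera images.
- case: Plywood sample case, screwed to the bench; 150 mm front to back (its x), 176 mm wide (its y), walls 51 mm high and 6 mm thick, floor 6 mm thick, 8 mm lid on top. Origin: centre of its underside; its x axis points from the latch side (the front, facing the robot) to the hinge side, z up. The tiles stand on its floor two by two, long way of their feet along the case's y.
- latch (a joint): Swing of the steel hook latch about a pivot on the case's front wall, 26 mm above the bench, 42 mm to the case's -y side of its middle, axis along the case's x. 0 = upright, hooked over the lid's stud, holding the lid. Grows as the hook swings down towards the case's -y side; free from about 0.5, stop (level) at 1.6. Stays where left; hooks only with the lid down; 1 to 2 N at the pin moves it.
- latch_pin (a point): Middle of the grip length of the latch's round finger pin: 12 mm thick, sticking straight out of the front towards -x of the case (from 6 to 36 mm off the front wall), 42 mm from the pivot (straight above it when latched). This point is 24 mm off the wall.
- lid (a joint): Opening angle of the lid about the hinge along the case's far top edge: 0 = shut, grows as the front edge rises and goes back, 1.57 = upright, 2.0 = stop (leaning back). Let go, it falls shut from below about 0.8, rests where it is around upright, and leans back to the stop from beyond. 1 to 2 N at the tab moves it.
- lid_hinge (a point): Middle of the lid's hinge line, which runs along the case's y axis (case frame: x +75 mm, z 51 mm).
- lid_tab (a point): Grip point of the dark lift tab on the lid's front edge: a flat bar 16 mm wide (along the case's y), 10 mm thick, standing 34 mm forward of the edge, 36 mm to the case's +y side of the middle. This point lies 22 mm in front of the edge, 172 mm from the hinge line and 5 mm above it when shut; with the lid upright the tab points straight up.
- tile1: Glaze test tile, fired clay, about 70 g, an upside-down T: foot 44 mm (its x) by 56 mm (its y), 8 mm thick; upright fin along its x over the foot's middle, 44 mm long, 9 mm thick, its top 40 mm above the underside. Origin: centre of the underside, z up. Take it by the fin, fingers closing along its y. All tiles are alike; absent ones read None throughout.
- tile2: Glaze test tile like tile1.
- tile3: Glaze test tile like tile1.
- tile4: Glaze test tile like tile1.
- tray: Low wooden inspection tray, screwed to the bench: outside 158 mm (its x) by 200 mm (its y), floor 6 mm thick, rim 6 mm thick and 14 mm high from the bench. Origin: centre of its underside. It takes four tiles two by two (for example at x +-32 mm, y +-42 mm with the fins along its x).
- stand: Bench magnifier's foot and column, screwed to the bench: white round foot 104 mm across, steel column 22 mm thick on its middle, cap top at 231 mm. Origin: centre of the underside; the column is its z axis; its x axis points away from the robot.
- swivel (a joint): Swivel of the magnifier's arm (level, 175 mm up) about the column: 0 = pointing along the stand's x axis, grows counter-clockwise seen from above, range -2.4 to 2.4. Stays where left; 1 to 2 N at the handle moves it, so leave it alone once the collar is locked.
- tilt (a joint): Tilt of the lens head about the hinge at the arm's end (120 mm from the column's axis, 175 mm above the bench, axis level and square to the arm): 0 = lens level, straight out along the arm; grows as the handle end rises; stops at 1.5 and -0.5; 30 degrees is 0.524. Stiff: stays where left; 1 to 3 N at the handle moves it.
- lens (a point): Centre of the lens, 74 mm from the tilt hinge; white rim 112 mm across, 15 mm thick.
- lens_handle (a point): Grip point on the black handle at the outer end of the lens head, 148 mm from the tilt hinge: bar 14 mm wide (along the tilt axis), 12 mm thick, reaching from 130 to 168 mm from the hinge. Swivel and tilt both follow it.
- collar (a joint): Turn of the knurled aluminium lock collar round the top of the column: 0 = fully loose, grows clockwise seen from above; 1.2 = its black index lines up with the black mark on the column's cap (locked), 1.3 = stop. Takes about 0.15 N m, stays where left.
- collar_grip (a point): On the collar's axis at the height to grip; the collar is round, 46 mm across and 26 mm tall (194 to 221 mm above the bench), to be gripped across from above.
- slip_bowl: Bystander: blue pot of 150 mm across, at the left.
- cup: Bystander: clay mug 76 mm across, at the left.
- vase: Bystander: white vase 145 mm tall, 104 mm across, at the right.
- glaze_jar: Bystander: lidded jar 80 mm across, at the right.
- rib: Bystander: flat wooden rib lying on the bench in front of the magnifier, 6 mm thick, 106 by 42 mm.
- trim_tool: Bystander: brush lying at the right.

How it is judged:
By the outcome, as a careful person would: the job done as asked, in the order asked, and still so for the second after the job is handed in, with the robot touching nothing.
Of tile1, tile2, tile3, tile4 only 2 to 4 are there at a start; the rules pass over those that are not, and their reading is None.
At some moment in a run one of tile1, tile2, tile3, tile4 may be knocked a few centimetres aside while the robot is not near it.
Once in a run the grip may slacken for a moment while it holds something.
It also fails if it takes over 210 s, if anything falls off the work surface, if the arm or the gripper's body presses on something with over 40 N, if the wrist force passes 120 N, or if a joint passes its speed limit or range.

### The arm

A 6-joint arm with a two-finger parallel gripper is mounted at the origin on the work surface. World frame = base frame: x ahead of the robot, y to its left, z up, the work surface at z = 0. Lengths are in m, angles in rad, forces in N, time in s.
With the tool pointing down it reaches from about 0.325 to 0.775 m from the base axis. Payload 5.5 kg.
Tool frame: the origin (TCP) lies between the finger pads; the fingertips stand 8 mm ahead of it and the grasp point (between the pads) lies 11 mm behind it (tcp_to_tips is the distance from the TCP to the fingertips, in m); z points along the fingers, y is the line along which they close (so a half turn about z gives the same grasp; the last joint's range is limited). The gripper opens to 88 mm and grips with 3 to 60 N. Pads are 20 mm wide; open, the fingers measure 115 mm over their backs; the gripper's body (75 mm by 178 mm) begins 61 mm behind the grasp point.
Start: joints at [1.166, 0.091, 1.231, -0, 1.82, -0.057], TCP at [0.205, 0.564, 0.231] pointing down, gripper open.
Joint ranges: [-2.87, 2.87], [-0.86, 2.18], [0.17, 2.46], [-1.51, 4.65], [0.06, 2.69], [-2.65, 2.65]. Speed limits (rad/s): [2.57, 2.57, 3.01, 3.14, 3.14, 3.14].

### API

Orientations are given as a unit quaternion [w, x, y, z].
In Python, from bench import * gives the robot as it stands. Calls block until the motion is done:
- move_to(position, orientation): joint-space move of the TCP to a pose.
- move_l(position, speed=0.15, orientation=None): straight line of the TCP; orientation=None keeps the orientation; speed is the mean speed in m/s.
- movej(angles): joint-space move.
- gripper_open() and close(): open the fingers fully, or close them until they stop; the grip force is fixed at half the most.
- hold(seconds).
- inverse_kinematics(position, orientation): joint angles nearest the present ones, or None.
- state(): the state.
- get_image(name): name is "side" or "top"; returns a dict with "frame" (400x640x3 uint8, blue, green, red), "depth" (400x640 float32, m along the optical axis (not along the pixel's ray), 0 where there is no reading), "camera_matrix" (3x3 intrinsics, pixels), "view" (4x4, takes a point from world to camera coordinates). Camera axes: x right, y up, looking along -z (the intrinsics and any distortion apply to the point x, -y, -z); pixel columns grow to the right and rows downward; lengths in m; the calibration is good to about 2 mm. A picture is of the moment at which its call begins.
A pose or a line that the arm cannot do raises IKError and nothing moves.
- job_done(): hands the job in; it is judged then, once.
The state is a dict: "time": time; "joint_pos": joint angles; "dq": joint speeds; "joint_torque": joint torques, N m; "ee_pos": TCP position; "ee_rot": TCP orientation; "ft_force": force on the tool from outside, world axes, zero at the start; "moment": the same for the moment, N m; "finger_gap": finger opening in m; "finger_force": force on a finger pad.
Only numpy, scipy, OpenCV 4.12 (cv2) and the standard library are available. Lean on these libraries where they do the work, as an engineer would, in place of code of your own. Each camera call takes 0.05 s, during which the arm holds its last target. There are 200 camera calls.

## Working session

There is one attempt and no reset: what is moved stays moved. The work goes in short steps, each a Python script; the robot and the scene stay as the last script left them, time stands still between calls to the robot, and variables do not carry over. Pictures are saved under pics/ and viewed, at most 14 in all, crops included, and the job is handed in when it is done.

```bash
mkdir -p pics; ls; python3 - <<'E'
from bench import *
import cv2,numpy as np
for n in("side","top"):
    d=get_image(n); cv2.imwrite(f"pics/{n}0.png",d["frame"]); np.savez(f"{n}0.npz",**d)
    print(n,d["camera_matrix"],d["view"],[k for k in d])
print(state())
E
```

```text
pics
side [[475.28031749   0.         322.66304826]
 [  0.         475.28031749 203.49528296]
 [  0.           0.           1.        ]] [[-0.94674861 -0.32182159 -0.00989645  0.5257016 ]
 [ 0.18307321 -0.56334847  0.80568151 -0.21618378]
 [-0.26486086  0.76096607  0.59226629 -1.43516265]
 [ 0.          0.          0.          1.        ]] ['frame', 'depth', 'camera_matrix', 'view']
top [[475.53566034   0.         313.095569  ]
 [  0.         475.53566034 199.27039401]
 [  0.           0.           1.        ]] [[ 3.01230842e-02 -9.99544199e-01  1.99848299e-03 -2.38670161e-03]
 [ 9.95970234e-01  3.01842299e-02  8.44523885e-02 -5.60074982e-01]
 [-8.44742177e-02 -5.53536835e-04  9.96425512e-01 -1.41972860e+00]
 [ 0.00000000e+00  0.00000000e+00  0.00000000e+00  1.00000000e+00]] ['frame', 'depth', 'camera_matrix', 'view']
{'time': 0.1, 'joint_pos': array([ 1.16625224e+00,  9.17954299e-02,  1.23171512e+00, -1.80896706e-05,
        1.81981614e+00, -5.67285789e-02]), 'dq': array([-5.08811492e-06, -1.55925851e-03, -1.59195132e-03,  1.06696399e-03,
       -2.69690486e-03,  2.50805410e-03]), 'joint_torque': array([ 1.85449564e-03, -4.47853303e+01, -4.07571495e+01,  6.99722883e-02,
        2.83904054e-02, -1.00011896e-04]), 'ee_pos': array([0.20443434, 0.56383891, 0.22964128]), 'ee_rot': array([-1.89661334e-04,  1.73034592e-01,  9.84915366e-01, -8.46061164e-04]), 'ft_force': array([-0.87824931, -0.04977064, -0.07200749]), 'moment': array([-0.06073993, -0.06906064, -0.05635984]), 'finger_force': 0.0, 'finger_gap': 0.08773773086806314}
```

View pics/top0.png

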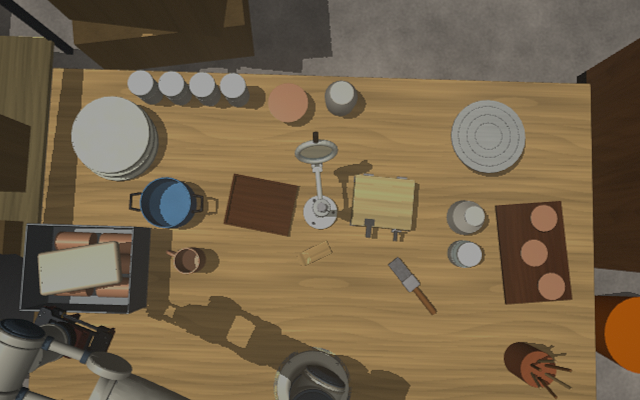

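View pics/side0.png

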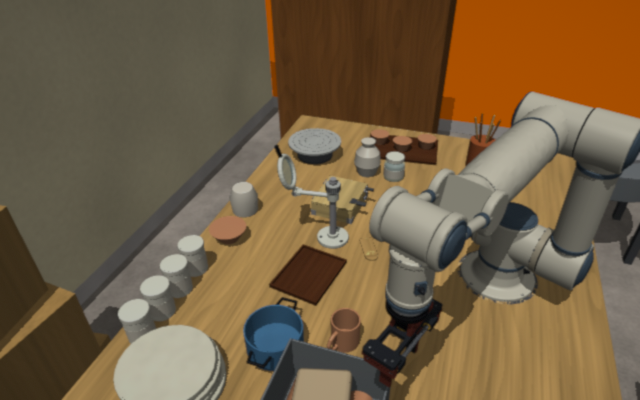

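Top view: tray centred near (262,204), the case at (384,203) with its latch pin at about (369,226) and tab at about (397,236). The magnifier column is at (320,210), with its arm pointing away from the robot and the lens tilted up at (316,150). The side view shows the same layout, with the case partly behind the column. Next I'll turn this into numbers.

```bash
cat > vis.py <<'E'
import cv2,numpy as np
def cloud(d):
    K=d["camera_matrix"];V=d["view"];Z=d["depth"]
    v,u=np.mgrid[:Z.shape[0],:Z.shape[1]]
    x=(u-K[0,2])/K[0,0]*Z; y=(v-K[1,2])/K[1,1]*Z
    p=np.stack([x,-y,-Z],-1)-V[:3,3]
    return p@V[:3,:3]            # R^T (p-t)
def proj(d,P):
    V=d["view"];K=d["camera_matrix"];c=np.atleast_2d(P)@V[:3,:3].T+V[:3,3]
    return np.stack([K[0,2]+K[0,0]*c[:,0]/-c[:,2],K[1,2]-K[1,1]*c[:,1]/-c[:,2]],-1)
def ray(d,u,v,z):
    """world point on pixel ray at height z"""
    V=d["view"];K=d["camera_matrix"];R=V[:3,:3];o=-R.T@V[:3,3]
    r=R.T@np.array([(u-K[0,2])/K[0,0],-(v-K[1,2])/K[1,1],-1.]);return o+r*(z-o[2])/r[2]
E
python3 - <<'E'
from vis import *
t=dict(np.load("top0.npz"));s=dict(np.load("side0.npz"))
C=cloud(t);S=cloud(s)
np.set_printoptions(precision=4,suppress=True)
for n,(u,v) in dict(bench=(262,300),tray=(262,204),lid=(384,190),pin=(369,226),tab=(397,236),cap=(320,208),foot=(334,214),rib=(316,253)).items(): print(n,C[v,u],t["depth"][v,u])
# heightmap comps in region
reg=np.zeros(C.shape[:2],bool);reg[100:270,215:440]=1
h=C[...,2]
f=cv2.cvtColor(t["frame"],cv2.COLOR_BGR2GRAY)
for n,lo,hi,(u0,u1,v0,v1) in [("lid",.050,.070,(335,430,165,235)),("tray",.003,.03,(215,305,165,245))]:
    m=np.zeros_like(reg);m[v0:v1,u0:u1]=1;m&=(h>lo)&(h<hi)
    P=C[m];print(n,m.sum(),np.median(P[:,2]),P.min(0),P.max(0));r=cv2.minAreaRect(P[:,:2].astype(np.float32));print(r)
m=reg&(h>.15)
print(C[m].shape, C[m][:,2].max())
out=cv2.resize(t["frame"][120:250,215:425],None,fx=3.6,fy=3.6,interpolation=cv2.INTER_CUBIC);cv2.imwrite("pics/topc.png",out)
out=cv2.resize(s["frame"][130:310,250:420],None,fx=3.3,fy=3.3,interpolation=cv2.INTER_CUBIC);cv2.imwrite("pics/sidec.png",out)
E
```

```text
bench [ 0.251   0.1601 -0.0004] 1.4414623
tray [0.5423 0.1712 0.0026] 1.4630755
lid [ 0.5909 -0.1949  0.0588] 1.4109741
pin [ 0.4828 -0.1524  0.0601] 1.4005189
tab [ 0.4558 -0.2332  0.0724] 1.385943
cap [ 0.5196 -0.004   0.2399] 1.2245877
foot [ 0.5178 -0.0507  0.0106] 1.4528496
rib [0.3977 0.0008 0.0091] 1.4442161
lid 3092 0.05838946942467881 [ 0.4591 -0.2848  0.0501] [ 0.6403 -0.1017  0.0699]
((0.5461956262588501, -0.19324129819869995), (0.1769314706325531, 0.18031543493270874), 86.18376159667969)
tray 3247 0.006336884397069164 [0.4158 0.0386 0.003 ] [0.6668 0.3214 0.022 ]
((0.5413211584091187, 0.1797036975622177), (0.2435925453901291, 0.2760733366012573), 1.733865737915039)
(1490, 3) 1.4619582332290202
```

View pics/topc.png

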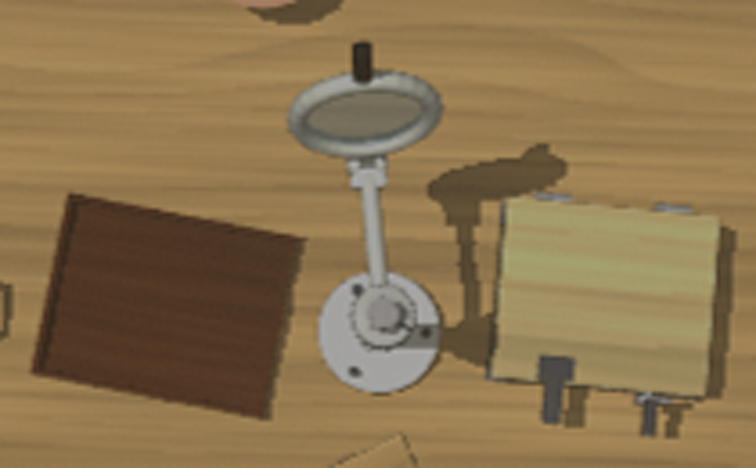

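View pics/sidec.png

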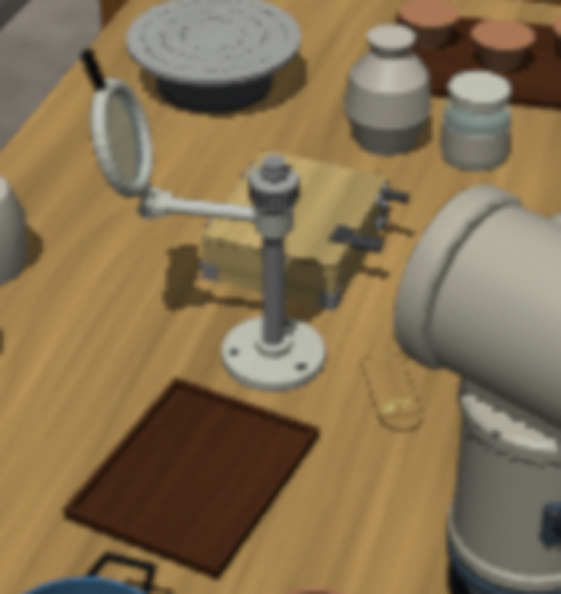

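The crops show the tray's four corners, the lid's four corners, the tab and pin in front of the lid, the column cap at crop (386,313), and a dark mark to its lower right. In the side crop the column cap is at (275,160) and the handle tip at (88,55). I'll fit the poses from both views.

```bash
cat > fit.py <<'E'
from vis import *
from scipy.optimize import least_squares
np.set_printoptions(precision=4,suppress=True)
t=dict(np.load("top0.npz"));s=dict(np.load("side0.npz"))
T=lambda a:np.array(a,float)/3.6+[215,120]-.36; Sd=lambda a:np.array(a,float)/3.3+[250,130]-.35
def tri(pt,ps):
    f=lambda p:np.r_[(proj(t,p)-T(pt)).ravel(),(proj(s,p)-Sd(ps)).ravel()]
    r=least_squares(f,[.5,0,.1]);return r.x,r.cost
def rect(w,l,pt,ps,h):
    c=np.array([[1,1],[1,-1],[-1,-1],[-1,1]])*[w/2,l/2]
    def W(q):
        R=np.array([[np.cos(q[2]),-np.sin(q[2])],[np.sin(q[2]),np.cos(q[2])]]);return np.c_[c@R.T+q[:2],np.full(4,q[3])]
    f=lambda q:np.r_[(proj(t,W(q))-T(pt)).ravel(),(proj(s,W(q))[[i for i,x in enumerate(ps) if x]]-Sd([x for x in ps if x])).ravel()]
    r=least_squares(f,[.55,0,0,h]);return r.x,np.abs(r.fun).max()
if __name__=="__main__":
    print("tray",rect(.158,.2,[(68,193),(303,240),(270,418),(33,373)],[(67,515),(178,380),(318,432),(217,577)],.01))
    print("lid",rect(.150,.176,[(508,198),(720,215),(706,398),(490,378)],[(205,222),(257,152),(388,178),(335,268)],.06))
    print("lidT",rect(.150,.176,[(508,198),(720,215),(706,398),(490,378)],[None]*4,.06))
    print("cap",tri((386,313),(275,160)))
    print("foot",tri((380,333),(273,352)))
    print("tabtip",tri((552,424),(381,243)))
    print("pintip",tri((650,435),(408,197)))
    print("handletip",tri((362,43),(88,55)))
    print("lens",tri((365,115),(122,137)))
    print("hinge",tri((367,176),(152,204)))
    C=cloud(t);m=np.zeros(C.shape[:2],bool);m[172:225,355:412]=1;m&=abs(C[...,2]-.059)<.006
    P=C[m];print("lid depth rect",cv2.minAreaRect(P[:,:2].astype(np.float32)))
E
python3 fit.py
```

```text
tray (array([ 0.5404,  0.1726, -0.1601,  0.0054]), np.float64(1.2223587266546758))
lid (array([ 0.5553, -0.1919, -0.0624,  0.0621]), np.float64(3.250611790912046))Traceback (most recent call last):
  File "fit.py", line 18, in <module>
    print("lidT",rect(.150,.176,[(508,198),(720,215),(706,398),(490,378)],[None]*4,.06))
                 ~~~~^^^^^^^^^^^^^^^^^^^^^^^^^^^^^^^^^^^^^^^^^^^^^^^^^^^^^^^^^^^^^^^^^^
  File "fit.py", line 14, in rect
    r=least_squares(f,[.55,0,0,h]);return r.x,np.abs(r.fun).max()
    return func(*args, **kwargs)
    vector_fun = VectorFunction(
        fun_wrapped,
    ...<6 lines>...
        workers=workers
    )
    self._update_fun()
    ~~~~~~~~~~~~~~~~^^
    self.f = self.fun_wrapped(xp_copy(self.x))
             ~~~~~~~~~~~~~~~~^^^^^^^^^^^^^^^^^
    return np.atleast_1d(self.fun(x))
                         ~~~~~~~~^^^
    return self.f(x, *self.args, **self.kwargs)
           ~~~~~~^^^^^^^^^^^^^^^^^^^^^^^^^^^^^^
  File "fit.py", line 13, in <lambda>
    f=lambda q:np.r_[(proj(t,W(q))-T(pt)).ravel(),(proj(s,W(q))[[i for i,x in enumerate(ps) if x]]-Sd([x for x in ps if x])).ravel()]
                                                                                                   ~~^^^^^^^^^^^^^^^^^^^^^^
  File "fit.py", line 5, in <lambda>
    T=lambda a:np.array(a,float)/3.6+[215,120]-.36; Sd=lambda a:np.array(a,float)/3.3+[250,130]-.35
                                                                ~~~~~~~~~~~~~~~~~~~~~^~~~~~~~~~
ValueError: operands could not be broadcast together with shapes (0,) (2,)
```

```bash
sed -i '/lidT/d; s/\[(205,222),(257,152),(388,178),(335,268)\]/[(208,220),None,(388,178),(333,268)]/' fit.py; python3 fit.py
python3 - <<'E'
from vis import *
t=dict(np.load("top0.npz"));s=dict(np.load("side0.npz"))
for n,d in (("t",t),("s",s)):
    C=cloud(d);print(n,"bench med z",np.median(C[255:300,220:300,2]) if n=="t" else np.median(C[300:320,215:240,2]))
    h=C[...,2]; X=C[...,0];Y=C[...,1]
    m=(np.hypot(X-.515,Y+.0)<.035)&(h>.195)&(h<.26); P=C[m]; print("cap region",m.sum(),P.min(0),P.max(0))
    m=(np.hypot(X-.515,Y+.0)<.035)&(h>.222)&(h<.26); P=C[m]; print("cap top",m.sum(),np.median(P,0))
    m=(abs(X-.56)<.11)&(abs(Y+.195)<.12)&(h>.05)&(h<.075);P=C[m];print("lid",m.sum(),cv2.minAreaRect(P[:,:2].astype(np.float32)),np.median(P[:,2]))
E
```

```text
tray (array([ 0.5404,  0.1726, -0.1601,  0.0054]), np.float64(1.2223587266546758))
lid (array([ 0.5542, -0.1918, -0.0733,  0.0649]), np.float64(3.0895411319936272))
cap (array([ 0.5232, -0.0088,  0.2386]), np.float64(0.013648969879378166))
foot (array([ 0.523 , -0.0082,  0.0087]), np.float64(0.0647816241111777))
tabtip (array([ 0.4502, -0.1496,  0.0623]), np.float64(0.13691522245777699))
pintip (array([ 0.4427, -0.2285,  0.0702]), np.float64(1.3197596398561377e-05))
handletip (array([0.696 , 0.0136, 0.3313]), np.float64(0.9166854573286037))
lens (array([0.6652, 0.0107, 0.2475]), np.float64(0.026516779214556408))
hinge (array([0.6349, 0.0085, 0.1762]), np.float64(2.051070147821739))
lid depth rect ((0.5654146075248718, -0.19287905097007751), (0.15235646069049835, 0.16748878359794617), 1.2497955560684204)
t bench med z -0.0009590608548339748
cap region 253 [ 0.50004027 -0.03083788  0.2015644 ] [0.54496608 0.01430317 0.24244302]
cap top 111 [ 0.52275214 -0.00717842  0.23105579]
lid 3130 ((0.541805624961853, -0.19294846057891846), (0.1769314706325531, 0.1891150176525116), 86.18376159667969) 0.05842037924422116
s bench med z 6.25407750616473e-05
cap region 218 [ 0.50008335 -0.02757359  0.19515778] [0.54527641 0.02372711 0.24218591]
cap top 77 [ 0.52131752 -0.00158295  0.23102377]
lid 977 ((0.5435050129890442, -0.19139209389686584), (0.18554675579071045, 0.18823276460170746), 87.0655288696289) 0.05929150476473246
```

```bash
cat > iou.py <<'E'
from vis import *
from scipy.optimize import minimize
np.set_printoptions(precision=4,suppress=True)
U=4
def box(q,w,l,z0,z1):
    c=np.array([[a,b] for a in(-w/2,w/2) for b in(-l/2,l/2)]);R=np.array([[np.cos(q[2]),-np.sin(q[2])],[np.sin(q[2]),np.cos(q[2])]])
    xy=c@R.T+q[:2];return np.vstack([np.c_[xy,np.full(4,z)] for z in(z0,z1)])
def sil(d,pts):
    im=np.zeros((400*U,640*U),np.uint8);p=(proj(d,pts)+.5)*U
    cv2.fillConvexPoly(im,cv2.convexHull(np.round(p*16).astype(np.int32)),1,shift=4);return im
def fitbox(views,masks,q0,w,l,z0,z1):
    M=[cv2.resize(m.astype(np.uint8),None,fx=U,fy=U,interpolation=cv2.INTER_NEAREST) for m in masks]
    def f(q):
        q=q0+q*[.01,.01,.1]
        return sum(1-(s:=sil(d,box(q,w,l,z0,z1)).astype(bool),(s&(m>0)).sum()/(s|(m>0)).sum())[1] for d,m in zip(views,M))
    r=minimize(f,[0,0,0],method="Nelder-Mead",options=dict(initial_simplex=[[0,0,0],[.5,0,0],[0,.5,0],[0,0,.5]],xatol=.01,fatol=1e-4))
    return q0+r.x*[.01,.01,.1],r.fun
if __name__=="__main__":
    t=dict(np.load("top0.npz"));s=dict(np.load("side0.npz"))
    def big(m): 
        n,l,st,_=cv2.connectedComponentsWithStats(m.astype(np.uint8));i=1+np.argmax(st[1:,4]);return l==i
    def roi(d,u0,u1,v0,v1): m=np.zeros((400,640),bool);m[v0:v1,u0:u1]=1;return m
    dark=lambda d:(d["frame"].max(2)<95)&(d["frame"][...,2]>d["frame"][...,0])
    mt=big(dark(t)&roi(t,215,305,165,245));ms=big(dark(s)&roi(s,262,355,240,310))
    q0=np.array([.540,.172,-.16])
    for v,m in(([t],[mt]),([s],[ms]),([t,s],[mt,ms])): print("tray",[x.sum() for x in m],fitbox(v,m,q0,.158,.2,0,.014))
    hsv=cv2.cvtColor(t["frame"],cv2.COLOR_BGR2HSV)
    h=cloud(t)[...,2];ml=big((abs(h-.059)<.012)&roi(t,345,425,168,229))
    ml=cv2.morphologyEx(ml.astype(np.uint8),cv2.MORPH_OPEN,np.ones((13,13)))>0
    print("lid top",ml.sum(),fitbox([t],[ml],np.array([.554,-.192,-.075]),.15,.176,.059,.0591))
    h2=cloud(s)[...,2]
    C=cloud(t);X,Y,Z=C[...,0],C[...,1],C[...,2]
    for d,n in((t,"top"),(s,"side")):
        C=cloud(d);X,Y,Z=C[...,0],C[...,1],C[...,2]
        m=(np.hypot(X-.523,Y+.007)<.07)&(Z>.005)&(Z<.03);print(n,"foot",cv2.minEnclosingCircle(C[m][:,:2].astype(np.float32)),np.median(C[m],0))
        m=(np.hypot(X-.523,Y+.007)<.04)&(Z>.21)&(Z<.226);print(n,"collar",cv2.minEnclosingCircle(C[m][:,:2].astype(np.float32)),np.median(C[m],0))
E
python3 iou.py
```

```text
tray [np.int64(3380)] (array([ 0.541 ,  0.1734, -0.1624]), np.float64(0.03338994687962993))
tray [np.int64(2626)] (array([ 0.5416,  0.1736, -0.1682]), np.float64(0.03687725176125023))
tray [np.int64(3380), np.int64(2626)] (array([ 0.5413,  0.1736, -0.164 ]), np.float64(0.07164908070723175))
lid top 2621 (array([ 0.5559, -0.1922, -0.0691]), np.float64(0.14369314798464095))
top foot ((0.5228802561759949, -0.00666332570835948), 0.06922931224107742) [ 0.5111 -0.0052  0.0133]
top collar ((0.5230487585067749, -0.007480580359697342), 0.023617366328835487) [ 0.5215 -0.0072  0.2198]
side foot ((0.5174603462219238, -0.005330260377377272), 0.06805037707090378) [0.5169 0.0056 0.0144]
side collar ((0.5228602290153503, -0.0022306411992758512), 0.026418762281537056) [0.5188 0.0047 0.2195]
```

```bash
python3 - <<'E'
from iou import *
t=dict(np.load("top0.npz"));s=dict(np.load("side0.npz"))
for d,pts in((t,[(384,195),(370,185),(384,165),(384,250),(347,203)]),(s,[(340,190),(330,200),(325,215),(345,225),(380,240)])):
    hsv=cv2.cvtColor(d["frame"],cv2.COLOR_BGR2HSV)
    for u,v in pts: print((u,v),np.median(hsv[v-2:v+3,u-2:u+3].reshape(-1,3),0),end=" ")
    print()
hsv=cv2.cvtColor(t["frame"],cv2.COLOR_BGR2HSV).astype(int)
h=cloud(t)[...,2]
m=np.zeros((400,640),bool);m[165:236,340:425]=1
m&=((h>.03)&(h<.08)&(hsv[...,1]>60)&(hsv[...,2]>120))
m=cv2.morphologyEx(m.astype(np.uint8),cv2.MORPH_OPEN,np.ones((5,5)))>0
m=cv2.morphologyEx(m.astype(np.uint8),cv2.MORPH_CLOSE,np.ones((7,7)))>0
print(m.sum(),fitbox([t],[m],np.array([.554,-.192,-.075]),.15,.176,.051,.059))
o=t["frame"].copy()[155:250,330:430];o=cv2.resize(o,None,fx=6,fy=6,interpolation=cv2.INTER_CUBIC)
c,_=cv2.findContours(cv2.resize(m[155:250,330:430].astype(np.uint8),None,fx=6,fy=6,interpolation=cv2.INTER_NEAREST),0,1);cv2.drawContours(o,c,-1,(0,0,255),1)
q=fitbox([t],[m],np.array([.554,-.192,-.075]),.15,.176,.051,.059)[0]
def L(p): 
    p=np.array(p);R=np.array([[np.cos(q[2]),-np.sin(q[2]),0],[np.sin(q[2]),np.cos(q[2]),0],[0,0,1]]);return p@R.T+[q[0],q[1],0]
def poly(im,d,pts,off,k,col=(0,255,0)): cv2.polylines(im,[np.round((proj(d,L(pts))+.5-off)*k).astype(int)],True,col,1)
lid=[[-.075,-.088,.059],[-.075,.088,.059],[.075,.088,.059],[.075,-.088,.059]]
tab=[[-.109,.028,.061],[-.109,.044,.061],[-.075,.044,.061],[-.075,.028,.061]]
pin=[[-.111,-.048,.068],[-.111,-.036,.068],[-.081,-.036,.068],[-.081,-.048,.068]]
for p in(lid,tab,pin):poly(o,t,p,[330,155],6)
o2=cv2.resize(s["frame"][165:235,300:385],None,fx=6,fy=6,interpolation=cv2.INTER_CUBIC)
for p in(lid,tab,pin):poly(o2,s,p,[300,165],6)
h_=max(o.shape[0],o2.shape[0]);W=np.zeros((h_,o.shape[1]+o2.shape[1],3),np.uint8);W[:o.shape[0],:o.shape[1]]=o;W[:o2.shape[0],o.shape[1]:]=o2
cv2.imwrite("pics/lidfit.png",cv2.resize(W,None,fx=.7,fy=.7,interpolation=cv2.INTER_AREA))
E
```

```text
(384, 195) [ 26.  89. 164.] (370, 185) [ 23.  95. 164.] (384, 165) [ 18. 120. 161.] (384, 250) [ 18. 120. 144.] (347, 203) [ 18. 113.  96.] 
(340, 190) [ 21. 101. 127.] (330, 200) [ 33.  20. 117.] (325, 215) [ 21. 113. 119.] (345, 225) [ 18. 134. 101.] (380, 240) [21. 41. 76.] 
2918 (array([ 0.5561, -0.192 , -0.0682]), np.float64(0.04826965556737295))
```

View pics/lidfit.png

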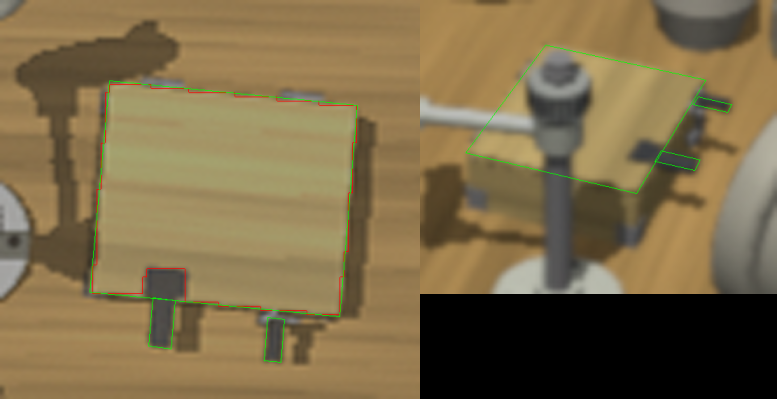

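The case fit (green) lies on the lid, tab and pin in both views: pin at crop (274,340), tab at (161,322), and matching outlines on the right. Next I'll free the latch and open the lid.

```bash
cat > rb.py <<'E'
from bench import *
from vis import *
from scipy.spatial.transform import Rotation as Ro
np.set_printoptions(precision=4,suppress=True)
CASE=np.array([.5561,-.192,-.069]);TRAY=np.array([.5413,.1736,-.164]);STAND=np.array([.523,-.0075])
def fr(q,p):
    c,s=np.cos(q[2]),np.sin(q[2]);return np.array([q[0]+c*p[0]-s*p[1],q[1]+s*p[0]+c*p[1],p[2]])
def quat(psi):   # tool down, fingers closing along direction psi
    z=np.array([0,0,-1.]);y=np.array([np.cos(psi),np.sin(psi),0]);x=np.cross(y,z)
    q=Ro.from_matrix(np.c_[x,y,z]).as_quat();return q[[3,0,1,2]]
OFF=np.array([0,0,-.011])
def psi6(p,psi):
    """of the half-turn-equivalent psi, that with least |j6|"""
    best=[]
    for k in(-1,0,1):
        j=inverse_kinematics(np.array(p)+OFF,quat(psi+k*np.pi))
        if j is not None: best.append((abs(j[5]),psi+k*np.pi))
    return min(best)[1]
def go(p,psi): move_to(np.array(p)+OFF,quat(psi))       # p = grasp point
def ln(p,v=.15,psi=None): move_l(np.array(p)+OFF,v,None if psi is None else quat(psi))
def grasp(): return np.array(state()["ee_pos"])-OFF
def st(tag=""):
    s=state();print(tag,"t%.1f"%s["time"],"g",np.array(s["ee_pos"])-OFF,"gap %.4f ff %.1f"%(s["finger_gap"],s["finger_force"]),"F",np.round(s["ft_force"],1),"j6 %.2f"%s["joint_pos"][5])
def snap(n):
    for c in("top","side"): np.savez(f"{c}_{n}.npz",**get_image(c))
E
python3 - <<'E'
from rb import *
pin=lambda th,dz=0:fr(CASE,[-.099,-.042-.042*np.sin(th),.026+.042*np.cos(th)+dz])
psi=psi6(pin(0,.1),CASE[2]+np.pi/2);print("psi",psi)
go([.30,.36,.32],psi);go([.40,-.10,.32],psi);go(pin(0,.10),psi);st("above")
ln(pin(0,.003),.1);st("at pin");close();st("closed")
for th in np.linspace(0,1.45,7)[1:]:
    ln(pin(th,.003),.06);st("%.2f"%th)
gripper_open();st("open");ln(pin(1.45,.13),.15);st()
snap("latch")
E
```

```text
psi -1.6397963267948965
above t4.8 g [ 0.455  -0.2265  0.1694] gap 0.0880 ff 0.0 F [-0.3  0.1  0.5] j6 1.11
at pin t5.9 g [ 0.4549 -0.2274  0.0719] gap 0.0881 ff 0.0 F [ 0.4 -0.3  0.3] j6 1.11
closed t7.1 g [ 0.4543 -0.2282  0.071 ] gap 0.0112 ff 30.0 F [ 0.5 -5.1 -1.2] j6 1.11
0.24 t7.4 g [ 0.4533 -0.2378  0.07  ] gap 0.0112 ff 40.7 F [-3.4 -2.9  3.2] j6 1.09
0.48 t7.7 g [ 0.453  -0.2457  0.0665] gap 0.0111 ff 30.3 F [-3.5  2.5  5. ] j6 1.08
0.72 t8.0 g [ 0.4526 -0.2546  0.0601] gap 0.0114 ff 30.0 F [-1.  -0.5 -0.6] j6 1.06
0.97 t8.3 g [ 0.4522 -0.2615  0.0524] gap 0.0114 ff 30.0 F [ 2.   0.4 -2.2] j6 1.05
1.21 t8.7 g [ 0.4519 -0.2662  0.0433] gap 0.0112 ff 30.0 F [ 1.6  0.7 -2.8] j6 1.04
1.45 t9.0 g [ 0.4516 -0.2691  0.0338] gap 0.0117 ff 30.0 F [ 2.7 -1.2 -2.7] j6 1.04
open t10.2 g [ 0.452  -0.2685  0.0343] gap 0.0877 ff 0.0 F [ 0.4 -0.4 -0.2] j6 1.04
 t11.2 g [ 0.4511 -0.2684  0.1597] gap 0.0881 ff 0.0 F [-0.2  0.7  0. ] j6 1.04
```

```bash
cat >> rb.py <<'E'
def tab(th,s=.177,dz=0): return fr(CASE,[.075-s*np.cos(th)+.005*np.sin(th),.036,.051+s*np.sin(th)+.005*np.cos(th)+dz])
E
python3 - <<'E'
from rb import *
psi=psi6(tab(0,dz=.1),CASE[2]+np.pi/2)
go(tab(0,dz=.1),psi);ln(tab(0,dz=.002),.1);close();st("closed")
for th in np.linspace(0,1.78,11)[1:]:
    ln(tab(th,dz=.002),.12);st("%.2f"%th)
gripper_open();ln(grasp()+[0,0,.09],.2);st()
go([.44,-.12,.33],psi);go([.36,.20,.30],psi);st()
snap("lid");t=dict(np.load("top_lid.npz"))
o=cv2.resize(t["frame"][130:250,215:430],None,fx=3.6,fy=3.6,interpolation=cv2.INTER_CUBIC);cv2.imwrite("pics/lid.png",o)
E
```

```text
closed t14.1 g [ 0.4568 -0.1502  0.0581] gap 0.0160 ff 30.0 F [ 0.3 -5.5 -0.8] j6 1.25
0.18 t14.5 g [ 0.4605 -0.1504  0.0894] gap 0.0159 ff 30.0 F [-0.6 -6.7 -0.1] j6 1.26
0.36 t14.9 g [ 0.4696 -0.1511  0.1192] gap 0.0157 ff 30.0 F [-1.3 -6.9  1.1] j6 1.26
0.53 t15.3 g [ 0.484  -0.152   0.1469] gap 0.0161 ff 30.0 F [-0.5 -6.8  0.1] j6 1.27
0.71 t15.7 g [ 0.5031 -0.1533  0.1717] gap 0.0160 ff 30.0 F [ 1.1 -5.9  0.1] j6 1.28
0.89 t16.1 g [ 0.5263 -0.1549  0.1925] gap 0.0156 ff 30.0 F [-0.3 -5.4 -1. ] j6 1.29
1.07 t16.6 g [ 0.5528 -0.1567  0.2089] gap 0.0158 ff 30.0 F [ 0.9 -5.8 -1.7] j6 1.31
1.25 t17.0 g [ 0.5817 -0.1587  0.2206] gap 0.0158 ff 30.0 F [ 0.4 -5.3 -1.6] j6 1.32
1.42 t17.4 g [ 0.6125 -0.1607  0.2272] gap 0.0158 ff 30.0 F [-0.7 -4.1 -1. ] j6 1.33
1.60 t17.8 g [ 0.6439 -0.1628  0.2285] gap 0.0158 ff 30.0 F [-0.6 -7.  -1.5] j6 1.34
1.78 t18.2 g [ 0.6751 -0.1649  0.2245] gap 0.0160 ff 30.0 F [-0.  -4.7  1.7] j6 1.35
 t20.0 g [ 0.6751 -0.1641  0.3142] gap 0.0877 ff 0.0 F [-0.2 -0.1 -0.3] j6 1.35
 t22.2 g [0.3606 0.1996 0.2999] gap 0.0879 ff 0.0 F [-0.9 -0.1  0.5] j6 2.06
```

View pics/lid.png

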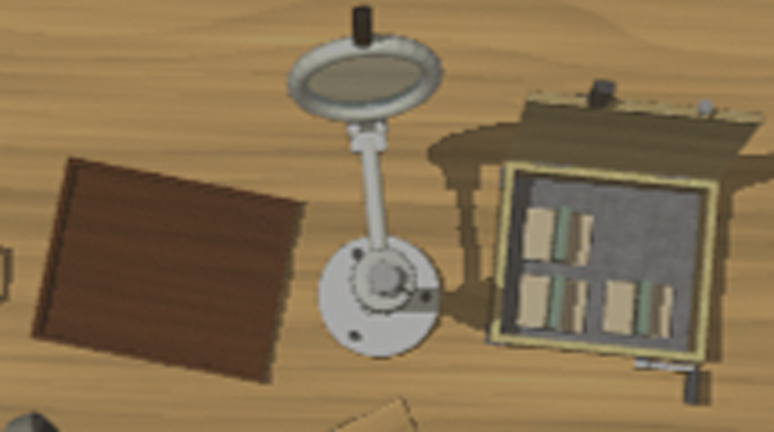

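Crop: three tiles, the back left one at about (556,237), front left (553,303) and front right (640,310); the lid is wide open and the latch pin is down at (697,385). I'll get the fin positions from depth.

```bash
cat > tiles.py <<'E'
from rb import *
def local(q,P): c,s=np.cos(q[2]),np.sin(q[2]);d=P-np.array([q[0],q[1],0]);return np.stack([c*d[...,0]+s*d[...,1],-s*d[...,0]+c*d[...,1],d[...,2]],-1)
def fins(d,q,hx,hy,zlo=.034,zhi=.056):
    L=local(q,cloud(d));m=(abs(L[...,0])<hx)&(abs(L[...,1])<hy)&(L[...,2]>zlo)&(L[...,2]<zhi)
    n,l,stt,_=cv2.connectedComponentsWithStats(m.astype(np.uint8),connectivity=4);out=[]
    for i in range(1,n):
        if stt[i,4]>=15:
            P=L[l==i];(c,sz,a)=cv2.minAreaRect(P[:,:2].astype(np.float32));out.append((stt[i,4],P.mean(0),np.array(c),np.array(sz),a))
    return out
E
python3 - <<'E'
from tiles import *
t=dict(np.load("top_lid.npz"));s=dict(np.load("side_lid.npz"))
print("cam",-t["view"][:3,:3].T@t["view"][:3,3])
for f in fins(t,CASE,.068,.081): print("top",f)
for f in fins(s,CASE,.068,.081): print("side",f)
L=local(CASE,cloud(t))
# print a height row across each row of tiles
for v,u0,u1 in((193,356,405),(213,355,405)): print([(u,)+tuple((L[v,u]*1000).round().astype(int)) for u in range(u0,u1,1)])
print([t["frame"][213,u].tolist() for u in range(355,405)])
E
```

```text
cam [0.438  0.0137 1.462 ]
top (np.int32(50), array([0.0195, 0.0355, 0.0455]), array([0.0196, 0.0353]), array([0.0094, 0.0452]), 88.81846618652344)
top (np.int32(54), array([-0.0382,  0.0351,  0.0444]), array([-0.0377,  0.035 ]), array([0.0098, 0.0444]), 89.29795837402344)
top (np.int32(57), array([-0.0358, -0.0375,  0.0446]), array([-0.0353, -0.0377]), array([0.0102, 0.0434]), 89.2601318359375)
side (np.int32(28), array([-0.026 ,  0.0382,  0.0429]), array([-0.0254,  0.0373]), array([0.0176, 0.0182]), 21.73074722290039)
[(356, np.int64(19), np.int64(80), np.int64(47)), (357, np.int64(23), np.int64(74), np.int64(9)), (358, np.int64(24), np.int64(71), np.int64(4)), (359, np.int64(24), np.int64(68), np.int64(10)), (360, np.int64(24), np.int64(65), np.int64(7)), (361, np.int64(24), np.int64(62), np.int64(11)), (362, np.int64(24), np.int64(60), np.int64(16)), (363, np.int64(25), np.int64(56), np.int64(15)), (364, np.int64(25), np.int64(53), np.int64(16)), (365, np.int64(26), np.int64(50), np.int64(11)), (366, np.int64(25), np.int64(47), np.int64(15)), (367, np.int64(26), np.int64(44), np.
[... 4432 characters left out ...]
168], [128, 155, 167], [128, 157, 168], [128, 156, 168], [130, 158, 170], [111, 136, 147], [76, 90, 92], [96, 110, 100], [111, 128, 115], [106, 123, 113], [91, 108, 108], [76, 92, 104], [76, 93, 104], [74, 90, 101], [100, 122, 134], [134, 161, 174], [125, 140, 148], [96, 96, 98], [104, 104, 106], [106, 107, 109], [105, 107, 110], [89, 93, 98], [98, 120, 131], [127, 156, 170], [126, 154, 167], [125, 154, 167], [126, 154, 167], [126, 154, 168], [128, 157, 170], [110, 135, 148], [62, 76, 80], [79, 91, 84], [111, 127, 114], [108, 125, 112], [98, 115, 109], [79, 96, 105], [74, 91, 102], [74, 91, 101], [99, 121, 134], [134, 160, 174], [125, 140, 149], [97, 97, 99], [99, 101, 104], [103, 105, 108]]
```

```bash
cat >> tiles.py <<'E'
PC=CASE[2]-np.pi/2;PT=TRAY[2]-np.pi/2
HOME=[.36,.05,.30]
def chk(tag):
    st(tag)
    if state()["finger_gap"]<.006: raise SystemExit("LOST "+tag)
def deliver(x,c,slot):
    """take tile at case x, gripper centre y=c, to tray slot"""
    p=lambda z:fr(CASE,[x,c,z])
    go([.40,-.12,.22],PC);go(p(.13),PC);ln(p(.07),.2);ln(p(.039),.08);close();chk("grip")
    ln(p(.16),.15);chk("up")
    go([.385,-.12,.17],PC);go([.385,.11,.17],PT);chk("way")
    q=lambda z:fr(TRAY,[*slot,z])
    go(q(.12),PT);chk("over");ln(q(.055),.15);ln(q(.0395),.05);st("down");gripper_open();ln(q(.11),.2)
    go([.36,.12,.25],PT)
def look(n):
    go(HOME,PT);snap(n);t=dict(np.load(f"top_{n}.npz"))
    for nm,q,hx,hy in(("case",CASE,.068,.081),("tray",TRAY,.075,.096)):
        for f in fins(t,q,hx,hy): print(nm,f[0],f[1],f[3],"%.1f"%f[4])
E
python3 - <<'E'
from tiles import *
deliver(.0195,.022,(.032,.042));look("t1")
E
```

```text
grip t26.5 g [ 0.5771 -0.1713  0.039 ] gap 0.0090 ff 30.0 F [0.1 1.  0.8] j6 1.29
up t27.5 g [ 0.5765 -0.1712  0.1585] gap 0.0087 ff 30.0 F [-0.3 -0.3 -1.3] j6 1.29
way t29.2 g [0.3855 0.1096 0.1697] gap 0.0088 ff 30.0 F [-0.1 -0.7 -0.1] j6 1.93
over t30.1 g [0.5798 0.2085 0.1202] gap 0.0087 ff 30.0 F [-0.5  0.6 -0.4] j6 2.03
down t31.2 g [0.5795 0.2098 0.0392] gap 0.0088 ff 30.0 F [-0.4 -0.6 -0.5] j6 2.03
case 53 [-0.0383  0.035   0.0451] [0.0093 0.0446] 89.1
case 55 [-0.0363 -0.0376  0.0453] [0.0099 0.0431] 88.9
tray 58 [0.0319 0.0406 0.0447] [0.0102 0.0439] 89.0
```

```bash
python3 - <<'E'
from tiles import *
p=lambda y,z:fr(CASE,[-.036,y,z])
close();go([.40,-.12,.22],PC);go(p(0,.13),PC);ln(p(0,.039),.12);st("in");ln(p(-.030,.039),.05);st("pushed");ln(p(-.026,.039),.1);ln(p(-.026,.13),.2)
gripper_open();go([.40,-.12,.22],PC);look("push")
E
```

```text
in t38.3 g [ 0.5207 -0.1897  0.0402] gap 0.0003 ff 0.0 F [-0.3 -0.2  0.4] j6 1.23
pushed t39.0 g [ 0.518  -0.2196  0.0388] gap 0.0002 ff 0.0 F [0.9 1.2 0. ] j6 1.18
case 54 [-0.038   0.0352  0.045 ] [0.0098 0.0443] 88.8
case 57 [-0.0343 -0.0448  0.0451] [0.0104 0.0428] 88.3
tray 55 [0.0317 0.0406 0.0456] [0.0434 0.0096] 0.0
```

```bash
python3 - <<'E'
from tiles import *
deliver(-.038,.0212,(-.032,.042));look("t2")
E
```

```text
grip t46.5 g [ 0.5197 -0.1682  0.039 ] gap 0.0088 ff 30.0 F [-1.   0.3  0.2] j6 1.26
up t47.5 g [ 0.5192 -0.168   0.1587] gap 0.0089 ff 30.0 F [ 0.8  0.1 -0.4] j6 1.26
way t49.0 g [0.3856 0.1095 0.1696] gap 0.0086 ff 30.0 F [0.5 0.2 0.8] j6 1.93
over t49.8 g [0.5167 0.2188 0.12  ] gap 0.0090 ff 30.0 F [-0.9 -0.  -0. ] j6 2.08
down t50.8 g [0.5164 0.2202 0.0392] gap 0.0089 ff 30.0 F [ 0.7 -0.3 -1.7] j6 2.08
case 57 [-0.0343 -0.0449  0.0441] [0.0109 0.0428] 89.1
tray 55 [0.0324 0.0408 0.0453] [0.0436 0.0105] 1.8
tray 54 [-0.0314  0.0408  0.0457] [0.0438 0.01  ] 0.1
```

```bash
python3 - <<'E'
from tiles import *
deliver(-.0345,-.0225,(-.032,-.042));look("t3")
t=dict(np.load("top_t3.npz"))
o=cv2.resize(t["frame"][120:250,215:425],None,fx=3.6,fy=3.6,interpolation=cv2.INTER_CUBIC);cv2.imwrite("pics/t3.png",o)
E
```

```text
grip t57.7 g [ 0.5201 -0.212   0.0389] gap 0.0087 ff 30.0 F [ 1.  -1.1  0.4] j6 1.19
up t58.7 g [ 0.5196 -0.2118  0.1586] gap 0.0086 ff 30.0 F [ 0.8  0.3 -0.6] j6 1.19
way t60.3 g [0.3856 0.1094 0.1697] gap 0.0088 ff 30.0 F [ 0.6 -0.3 -1.6] j6 1.93
over t60.9 g [0.5029 0.1359 0.1193] gap 0.0088 ff 30.0 F [-0.4 -0.4  0.2] j6 1.94
down t61.9 g [0.5027 0.1373 0.0392] gap 0.0088 ff 30.0 F [-0.7  0.4 -0.3] j6 1.94
tray 55 [0.0323 0.0409 0.0443] [0.0435 0.0097] 0.4
tray 55 [-0.0319  0.0408  0.0452] [0.0438 0.0094] 0.7
tray 54 [-0.0381 -0.0429  0.0449] [0.0101 0.0443] 89.6
```

View pics/t3.png

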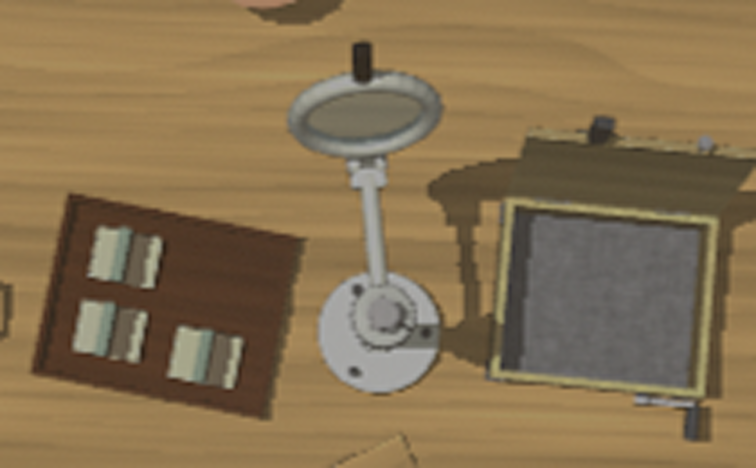

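The crop shows three tiles upright in the tray, at (125,258), (110,331) and (205,357), and an empty case. Now I'll fit the magnifier's swivel and tilt.

```bash
cat > mag.py <<'E'
from rb import *
from scipy.optimize import least_squares
def head(sw,ti,s,stand=STAND): r=.12+s*np.cos(ti);return np.array([stand[0]+r*np.cos(sw),stand[1]+r*np.sin(sw),.175+s*np.sin(ti)])
def handle_px(d,roi):
    u0,u1,v0,v1=roi;f=d["frame"][v0:v1,u0:u1];m=(f.max(2)<62).astype(np.uint8)
    n,l,stt,c=cv2.connectedComponentsWithStats(m);i=1+np.argmax(stt[1:,4]);return c[i]+[u0,v0],stt[i]
E
python3 - <<'E'
from mag import *
t=dict(np.load("top_t3.npz"));s=dict(np.load("side_t3.npz"))
ct,a=handle_px(t,(300,332,120,150));cs,b=handle_px(s,(268,292,140,165));print(ct,a,cs,b)
for sh in(.149,):
    f=lambda q:np.r_[(proj(t,head(q[0],q[1],sh))[0]-ct),(proj(s,head(q[0],q[1],sh))[0]-cs)]
    r=least_squares(f,[.1,1.2]);print(r.x,r.fun)
    f=lambda p:np.r_[proj(t,p)[0]-ct,proj(s,p)[0]-cs]
    r2=least_squares(f,[.68,.01,.3]);print("tri",r2.x,r2.fun,"model",head(*r.x,sh),"s from tri",np.hypot(np.hypot(*(r2.x[:2]-STAND))-.12,r2.x[2]-.175))
C=cloud(t);m=(abs(C[...,0]-.68)<.06)&(abs(C[...,1])<.05)&(C[...,2]>.28)&(C[...,2]<.36);P=C[m];print(m.sum(),P.max(0),P[P[:,2].argsort()[-6:]])
E
```

```text
[315.0833 136.5   ] [13 12  5 10 48] [277.8571 150.6857] [ 7  5  7 12 35]
[0.1277 1.2477] [ 0.1357  0.1101 -0.0929  0.256 ]
tri [0.6888 0.0141 0.3174] [ 0.0234  0.0791 -0.0996 -0.0162] model [0.6889 0.0138 0.3163] s from tri 0.15001485127600267
241 [0.6972 0.0489 0.3385] [[0.6935 0.0122 0.3359]
 [0.6884 0.0193 0.3359]
 [0.6859 0.0168 0.3363]
 [0.6906 0.0169 0.3374]
 [0.6903 0.0193 0.3382]
 [0.6906 0.0097 0.3385]]
```

```bash
python3 - <<'E'
from mag import *
S=.158;a=np.array([.128,1.248]);b=np.array([1.470,.524])
h=lambda q,dz=0:head(*q,S)+[0,0,dz]
P=lambda q:q[0]-np.pi/2
qs=[a+(b-a)*k for k in np.linspace(0,1,10)]
j=[inverse_kinematics(h(q)+OFF,quat(P(q))) for q in qs]+[inverse_kinematics(h(a,.08)+OFF,quat(P(a)))]
print([None if x is None else round(float(x[5]),2) for x in j])
go([.42,.03,.40],P(a));go(h(a,.08),P(a));st("above");ln(h(a),.1);st("at");close();st("grip")
for q in qs[1:]:
    ln(h(q),.10,P(q));st("%.2f %.2f"%tuple(q))
    if state()["finger_gap"]<.010: print("LOST");break
hold(.3);st("end")
E
```

```text
[1.41, 1.31, 1.2, 1.1, 0.99, 0.89, 0.79, 0.68, 0.58, 0.47, 1.41]
above t66.6 g [0.6908 0.0147 0.4056] gap 0.0877 ff 0.0 F [-1.2  0.8  0.2] j6 1.41
at t67.6 g [0.6916 0.0143 0.3264] gap 0.0880 ff 0.0 F [ 0.6 -0.4  1.1] j6 1.41
grip t68.7 g [0.6917 0.0142 0.3248] gap 0.0138 ff 30.0 F [-0.1 -1.   0.3] j6 1.41
0.28 1.17 t69.2 g [0.6981 0.0425 0.3206] gap 0.0136 ff 30.0 F [0.5 1.  1.7] j6 1.31
0.43 1.09 t69.6 g [0.6994 0.0723 0.3154] gap 0.0136 ff 30.0 F [1.  1.  3.6] j6 1.20
0.58 1.01 t70.1 g [0.6949 0.1038 0.3092] gap 0.0139 ff 30.0 F [2.3 2.  5.2] j6 1.10
0.72 0.93 t70.6 g [0.6843 0.1352 0.302 ] gap 0.0139 ff 30.0 F [2.5 2.7 6.4] j6 0.99
0.87 0.85 t71.1 g [0.6677 0.1652 0.2941] gap 0.0136 ff 30.0 F [1.6 4.5 5.6] j6 0.89
1.02 0.77 t71.6 g [0.6453 0.1926 0.2852] gap 0.0136 ff 30.0 F [2.2 4.8 5. ] j6 0.79
1.17 0.68 t72.1 g [0.6176 0.2163 0.2756] gap 0.0135 ff 30.0 F [1.5 5.8 5.1] j6 0.68
1.32 0.60 t72.7 g [0.5853 0.2351 0.2652] gap 0.0138 ff 30.0 F [0.4 5.9 6.2] j6 0.58
1.47 0.52 t73.2 g [0.5493 0.2483 0.2543] gap 0.0140 ff 30.0 F [0.2 5.8 4.6] j6 0.47
end t73.5 g [0.5497 0.2482 0.2543] gap 0.0134 ff 30.0 F [-0.2  6.3  5. ] j6 0.47
```

```bash
python3 - <<'E'
from mag import *
gripper_open();p=grasp();ln(p+[0,0,.10],.2)
psi=1.47-np.pi/2
go([.36,.03,.33],psi);snap("m1")
t=dict(np.load("top_m1.npz"));s=dict(np.load("side_m1.npz"))
pt=proj(t,head(1.47,.524,.149))[0];ps=proj(s,head(1.47,.524,.149))[0];print(pt,ps)
r=lambda p,k=18:(int(p[0])-k,int(p[0])+k,int(p[1])-k,int(p[1])+k)
try:
    ct,a=handle_px(t,r(pt));cs,b=handle_px(s,r(ps));print(ct,a,cs,b)
    f=lambda q:np.r_[(proj(t,head(q[0],q[1],.149))[0]-ct),(proj(s,head(q[0],q[1],.149))[0]-cs)]
    q=least_squares(f,[1.4,.5]);print(q.x,q.fun,"lens",head(*q.x,.074))
except Exception as e: print(e)
o=cv2.resize(t["frame"][130:270,215:345],None,fx=3,fy=3,interpolation=cv2.INTER_CUBIC)
o2=cv2.resize(s["frame"][160:310,260:390],None,fx=2.8,fy=2.8,interpolation=cv2.INTER_CUBIC)
W=np.zeros((420,o.shape[1]+o2.shape[1],3),np.uint8);W[:,:o.shape[1]]=o;W[:,o.shape[1]:]=o2[:420];cv2.imwrite("pics/m1.png",W)
E
```

```text
[225.0136 193.7632] [294.917  222.5609]
[226.2222 193.2361] [12 15 15  9 72] [294.6538 220.8462] [15 15  8  4 26]
[1.4636 0.5556] [-0.4674 -0.1071  0.087  -0.1636] lens [0.5426 0.1743 0.214 ]
```

View pics/m1.png

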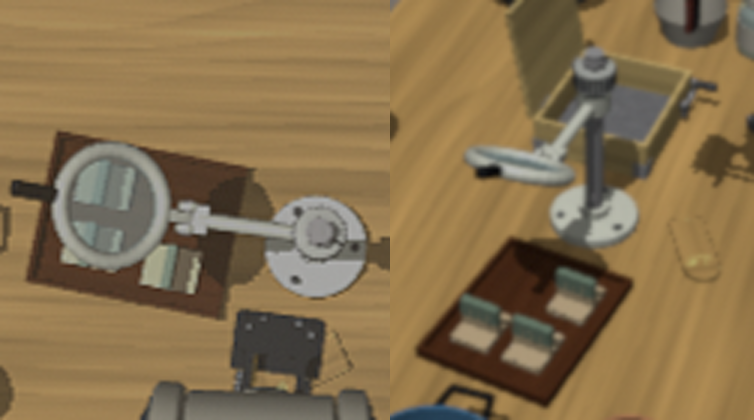

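The lens sits over the tray middle (rim centre at crop (112,207)). I'll cross-check the tilt by fitting a plane to the rim's depth.

```bash
python3 - <<'E'
from mag import *
t=dict(np.load("top_m1.npz"));s=dict(np.load("side_m1.npz"))
def plane(C,sw):
    L=C-np.array([*STAND,.175]);r=L[...,0]*np.cos(sw)+L[...,1]*np.sin(sw);w=-L[...,0]*np.sin(sw)+L[...,1]*np.cos(sw);z=L[...,2]
    m=(r>.13)&(r<.29)&(abs(w)<.07)&(z>-.03)&(z<.12);x,y=r[m],z[m];ww=w[m]
    for _ in range(5):
        A=np.c_[x,ww,np.ones_like(x)];k=np.linalg.lstsq(A,y,rcond=None)[0];e=y-A@k;g=abs(e)<max(2*np.median(abs(e)),.003);x,y,ww=x[g],y[g],ww[g]
    return len(x),np.arctan(k[0]),k,np.std(e)
print(plane(cloud(t),1.466));print(plane(cloud(s),1.466))
t0=dict(np.load("top_t3.npz"));
# apparent rim ellipse: fit model rim (top/bottom edges silhouettes) to bright-rim outline in top view
f=t["frame"].astype(int);C=cloud(t);z=C[...,2];m=(z>.14)&(z<.30);m[:, :215]=0;m[:,275:]=0;m[:165]=0;m[225:]=0
n,l,stt,c=cv2.connectedComponentsWithStats(m.astype(np.uint8));print(stt[1:],c[1:])
E
```

```text
(863, np.float64(0.5512886998284425), array([ 0.6149, -0.0039, -0.0699]), np.float64(0.001667768232350413))
(233, np.float64(0.5148936867893317), array([ 0.5658, -0.0139, -0.0611]), np.float64(0.001641295193710071))
[[ 219  177   56   43 1428]] [[250.9125 197.9349]]
```

```bash
python3 - <<'E'
from mag import *
for n in("top","side"):
    d=dict(np.load(f"{n}0.npz"));C=cloud(d);c,s=np.cos(CASE[2]),np.sin(CASE[2]);X=C[...,0]-CASE[0];Y=C[...,1]-CASE[1]
    m=(abs(c*X+s*Y)<.065)&(abs(-s*X+c*Y)<.078)&(abs(C[...,2]-.059)<.012);P=C[m]
    print(n,m.sum(),np.linalg.lstsq(np.c_[P[:,:2],np.ones(len(P))],P[:,2],rcond=None)[0])
    m=(X+CASE[0]>.3)&(X+CASE[0]<.46)&(Y+CASE[1]>.05)&(Y+CASE[1]<.3)&(abs(C[...,2])<.02) if n=="top" else (C[...,0]>.62)&(C[...,0]<.8)&(C[...,1]>.05)&(C[...,1]<.3)&(abs(C[...,2])<.02);P=C[m]
    print(n,"bench",m.sum(),np.linalg.lstsq(np.c_[P[:,:2],np.ones(len(P))],P[:,2],rcond=None)[0])
d=dict(np.load("top_m1.npz"));ds=dict(np.load("side_m1.npz"))
# separate rim-only fits on lens, per view, by sub-threshold
for n,dd in(("t",d),("s",ds)):
    C=cloud(dd);L=C-np.array([*STAND,.175]);sw=1.466;r=L[...,0]*np.cos(sw)+L[...,1]*np.sin(sw);w=-L[...,0]*np.sin(sw)+L[...,1]*np.cos(sw);z=L[...,2]
    for ti in(.5,.524,.55):
        u=(r-.12)*np.cos(ti)+z*np.sin(ti);nn=-(r-.12)*np.sin(ti)+z*np.cos(ti)
        rho=np.hypot(u-.074,w);m=(rho<.058)&(abs(nn)<.02);A=np.c_[u[m],w[m],np.ones(m.sum())];k=np.linalg.lstsq(A,nn[m],rcond=None)[0];print(n,ti,m.sum(),k,ti+k[0])
E
```

```text
top 2299 [ 0.0004 -0.0019  0.0578]
top bench 4296 [ 0.0085 -0.0018 -0.0036]
side 569 [-0.0011  0.0016  0.0604]
side bench 3133 [-0.0107  0.0026  0.0076]
t 0.5 1338 [ 0.047  -0.0032  0.0038] 0.547005727107411
t 0.524 1337 [ 0.0232 -0.0032  0.0038] 0.5472387998889037
t 0.55 1337 [-0.0025 -0.0032  0.0038] 0.5475404883027307
s 0.5 349 [ 0.0154 -0.0235  0.0061] 0.5153898097071886
s 0.524 349 [-0.0084 -0.0235  0.0061] 0.515641072020838
s 0.55 349 [-0.0341 -0.0236  0.0061] 0.515901913455207
```

Tilt estimates are 0.515 to 0.556, with the best about 0.54, and the lens is within 2 mm of the tray centre, so I'll accept it. Now the collar.

```bash
python3 - <<'E'
from mag import *
c=np.array([*STAND,.213])
psi=.6
go([.40,.0,.36],psi);go(c+[0,0,.09],psi);st("above");ln(c,.08);st("at");close();st("grip")
for k in range(1,7):
    go(c,psi-.2*k);s=state();st("%.1f M%s"%(.2*k,np.round(s["moment"],2)))
hold(.2);R=Ro.from_quat(np.array(state()["ee_rot"])[[1,2,3,0]]).as_matrix()[:,1];print("psi",np.arctan2(R[1],R[0]))
gripper_open();ln(c+[0,0,.09],.15);go([.36,0,.34],-.6);snap("col")
t=dict(np.load("top_col.npz"));t0=dict(np.load("top_m1.npz"));s=dict(np.load("side_col.npz"));s0=dict(np.load("side_m1.npz"))
im=[cv2.resize(d["frame"][v:v+24,u:u+24],(280,280),interpolation=cv2.INTER_CUBIC) for d,u,v in((t0,310,195),(t,310,195),(s0,322,172),(s,322,172))]
cv2.imwrite("pics/col.png",np.vstack([np.hstack(im[:2]),np.hstack(im[2:])]))
pt=proj(t,head(1.466,.545,.149))[0];ps=proj(s,head(1.466,.545,.149))[0]
r=lambda p,k=18:(int(p[0])-k,int(p[0])+k,int(p[1])-k,int(p[1])+k)
ct,a=handle_px(t,r(pt));cs,b=handle_px(s,r(ps))
f=lambda q:np.r_[(proj(t,head(q[0],q[1],.149))[0]-ct),(proj(s,head(q[0],q[1],.149))[0]-cs)]
q=least_squares(f,[1.4,.5]);print(q.x,"lens",head(*q.x,.074))
E
```

```text
above t78.0 g [ 0.5223 -0.0072  0.3032] gap 0.0877 ff 0.0 F [-0.7  0.3  0.9] j6 -0.68
at t79.2 g [ 0.5233 -0.0075  0.2137] gap 0.0875 ff 0.0 F [ 0.4  0.6 -0.1] j6 -0.68
grip t80.0 g [ 0.5227 -0.0077  0.213 ] gap 0.0455 ff 30.0 F [-2.  -1.   0.7] j6 -0.68
0.2 M[-0.36  0.61 -0.1 ] t80.3 g [ 0.5227 -0.0077  0.213 ] gap 0.0454 ff 30.0 F [-3.4 -1.9  0.8] j6 -0.48
0.4 M[-0.44  0.87 -0.04] t80.6 g [ 0.5226 -0.0078  0.2129] gap 0.0458 ff 30.0 F [-4.6 -2.3  1.3] j6 -0.29
0.6 M[-0.51  0.86 -0.08] t80.9 g [ 0.5226 -0.0077  0.2129] gap 0.0457 ff 30.0 F [-5.4 -2.3  1. ] j6 -0.08
0.8 M[-0.42  0.97 -0.07] t81.2 g [ 0.5226 -0.0077  0.213 ] gap 0.0455 ff 30.0 F [-5.3 -2.   1.8] j6 0.12
1.0 M[-0.45  0.92 -0.16] t81.5 g [ 0.5225 -0.0077  0.213 ] gap 0.0459 ff 30.0 F [-5.5 -2.6  1.5] j6 0.32
1.2 M[-0.43  0.97 -0.12] t81.8 g [ 0.5225 -0.0077  0.213 ] gap 0.0456 ff 30.0 F [-5.9 -2.5  0.9] j6 0.52
psi -0.594458104987751
[1.4636 0.5556] lens [0.5426 0.1743 0.214 ]
```

View pics/col.png

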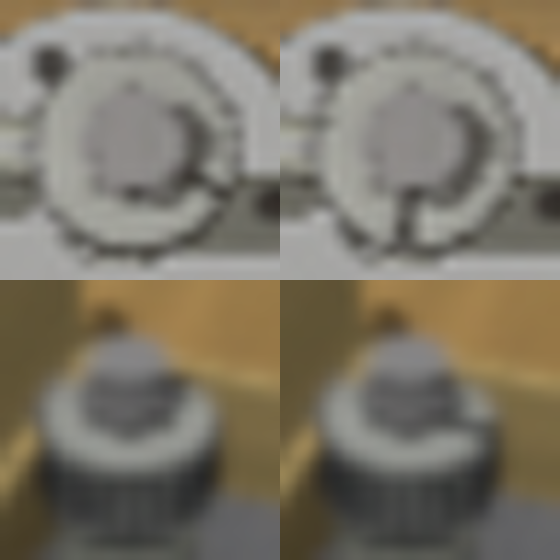

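Before/after crops: the collar index moved from the lower right (215,190) to straight down (405,240), about 1.2 rad, in line with the cap's mark, and the lens is unmoved. Next I'll shut and latch the case.

```bash
python3 - <<'E'
from mag import *
t=dict(np.load("top_col.npz"));print("tab px",proj(t,tab(2.0,.184))[0],"seen approx 381.7 155.6")
psi=CASE[2]-np.pi/2
go([.45,-.16,.36],psi);go(tab(2.0,dz=.09),psi);ln(tab(2.0,dz=.002),.1);st("at");close();st("grip")
if state()["finger_gap"]>.012:
    for th in np.linspace(2.0,0,12)[1:]:
        ln(tab(th,dz=.002*(th>.1)),.12);st("%.2f"%th)
        if state()["finger_gap"]<.012: print("LOST");break
    hold(.2)
E
```

```text
tab px [383.1692 137.3712] seen approx 381.7 155.6
at t87.2 g [ 0.7116 -0.1668  0.2132] gap 0.0874 ff 0.0 F [-1.1  0.1  0. ] j6 1.36
grip t88.5 g [ 0.7114 -0.1666  0.2119] gap 0.0003 ff 0.0 F [ 0.6  0.7 -0.3] j6 1.36
```

```bash
python3 - <<'E'
from tiles import *
t=dict(np.load("top_col.npz"))
for th in(1.5,1.6,1.7,1.78,1.9,2.0):print(th,proj(t,tab(th,.184))[0],proj(t,tab(th,.150))[0])
L=local(CASE,cloud(t));m=(abs(L[...,1])<.09)&(L[...,0]>.03)&(L[...,0]<.2)&(L[...,2]>.08)&(L[...,2]<.26);P=L[m]
print(m.sum(),np.percentile(np.arctan2(P[:,2]-.051,.075-P[:,0]),[5,50,95]),P[P[:,2].argsort()[-8:]])
s=dict(np.load("side_col.npz"));L=local(CASE,cloud(s));m=(abs(L[...,1])<.09)&(L[...,0]>.03)&(L[...,0]<.2)&(L[...,2]>.08)&(L[...,2]<.26);P=L[m];print(m.sum(),np.percentile(np.arctan2(P[:,2]-.051,.075-P[:,0]),[5,50,95]))
gripper_open();ln(grasp()+[0,0,.10],.15)
E
```

```text
1.5 [381.273  169.4016] [379.515  170.3789]
1.6 [381.8795 162.45  ] [379.9934 164.8653]
1.7 [382.3775 155.6797] [380.3879 159.4924]
1.78 [382.6934 150.4581] [380.6398 155.343 ]
1.9 [383.0251 143.0565] [380.9078 149.4474]
2.0 [383.1692 137.3712] [381.0285 144.902 ]
1109 [1.7075 1.7352 1.7747] [[0.1113 0.0347 0.2309]
 [0.1089 0.0319 0.2311]
 [0.1057 0.0369 0.2312]
 [0.1117 0.0296 0.2314]
 [0.1085 0.0346 0.2315]
 [0.1082 0.0372 0.2317]
 [0.1058 0.0344 0.2318]
 [0.1083 0.0299 0.235 ]]
885 [1.7158 1.7522 1.8012]
```

```bash
python3 - <<'E'
from mag import *
psi=CASE[2]-np.pi/2;T0=1.74
ln(tab(T0,dz=.10),.15);ln(tab(T0,dz=.002),.1);st("at");close();st("grip")
if state()["finger_gap"]>.012:
    for th in np.linspace(T0,0,11)[1:]:
        ln(tab(th,dz=.002*(th>.1)),.12);st("%.2f"%th)
        if state()["finger_gap"]<.012: print("LOST");break
    hold(.2);st("end")
E
```

```text
at t92.3 g [ 0.6684 -0.1638  0.2277] gap 0.0877 ff 0.0 F [0.4 1.3 0.2] j6 1.35
grip t93.4 g [ 0.668  -0.1645  0.2266] gap 0.0159 ff 30.0 F [-0.7 -4.3 -0.4] j6 1.35
1.57 t93.8 g [ 0.6372 -0.1624  0.2301] gap 0.0156 ff 30.0 F [-0.7 -6.1 -0.5] j6 1.34
1.39 t94.2 g [ 0.6069 -0.1603  0.2286] gap 0.0155 ff 30.0 F [-0.5 -5.9  0.5] j6 1.33
1.22 t94.7 g [ 0.5771 -0.1583  0.222 ] gap 0.0161 ff 30.0 F [-0.3 -5.9  3.1] j6 1.32
1.04 t95.1 g [ 0.5488 -0.1564  0.2101] gap 0.0158 ff 30.0 F [-2.  -6.3  3.8] j6 1.30
0.87 t95.5 g [ 0.5229 -0.1546  0.193 ] gap 0.0156 ff 30.0 F [-4.  -5.5  4.7] j6 1.29
0.70 t95.9 g [ 0.5004 -0.1531  0.1713] gap 0.0154 ff 30.0 F [-4.4 -5.5  3.1] j6 1.28
0.52 t96.3 g [ 0.4821 -0.1518  0.1459] gap 0.0155 ff 30.0 F [-3.8 -6.1  2. ] j6 1.27
0.35 t96.7 g [ 0.4687 -0.151   0.118 ] gap 0.0157 ff 30.0 F [-2.8 -7.1  0.4] j6 1.26
0.17 t97.1 g [ 0.4603 -0.1504  0.0885] gap 0.0157 ff 30.0 F [-0.8 -5.9 -0.1] j6 1.26
0.00 t97.5 g [ 0.4572 -0.1502  0.0567] gap 0.0159 ff 30.0 F [-0.3 -6.8 -0.2] j6 1.25
end t97.7 g [ 0.4572 -0.1502  0.0566] gap 0.0157 ff 30.0 F [-1.7 -6.8 -0.4] j6 1.25
```

```bash
python3 - <<'E'
from tiles import *
pin=lambda th,dz=0:fr(CASE,[-.099,-.042-.042*np.sin(th),.026+.042*np.cos(th)+dz])
gripper_open();ln(grasp()+[0,0,.10],.2)
go(pin(1.45,.12),PC);ln(pin(1.45,.004),.1);st("at");close();st("grip")
for th in np.linspace(1.45,0,7)[1:]:
    ln(pin(th,.003),.06);st("%.2f"%th)
hold(.2);st("end");gripper_open();ln(pin(0,.12),.15)
go([.40,-.10,.30],PC);look("end")
t=dict(np.load("top_end.npz"));s=dict(np.load("side_end.npz"))
o=cv2.resize(t["frame"][130:270,200:430],None,fx=3.2,fy=3.2,interpolation=cv2.INTER_CUBIC);cv2.imwrite("pics/end.png",o)
o=cv2.resize(s["frame"][130:320,215:430],None,fx=3,fy=3,interpolation=cv2.INTER_CUBIC);cv2.imwrite("pics/ends.png",o)
L=local(CASE,cloud(t));m=(L[...,0]<-.084)&(L[...,0]>-.112)&(abs(L[...,1]+.042)<.015)&(L[...,2]>.05);P=L[m];print("pin",m.sum(),np.median(P,0));m=(abs(L[...,0])<.06)&(abs(L[...,1])<.07);print("lid z",np.median(L[m][:,2]))
E
```

```text
at t101.4 g [ 0.452 -0.269  0.036] gap 0.0878 ff 0.0 F [-0.3  0.   1.3] j6 1.04
grip t102.6 g [ 0.4516 -0.2691  0.0352] gap 0.0112 ff 30.0 F [ 0.6 -3.4 -0.6] j6 1.04
1.21 t102.9 g [ 0.4519 -0.2663  0.0443] gap 0.0111 ff 30.0 F [-0.8 -1.4  1.7] j6 1.04
0.97 t103.2 g [ 0.4522 -0.2616  0.0533] gap 0.0109 ff 30.0 F [-0.7 -2.3  3.2] j6 1.05
0.72 t103.5 g [ 0.4526 -0.2554  0.061 ] gap 0.0112 ff 30.0 F [-1.1 -3.9  3.7] j6 1.06
0.48 t103.8 g [ 0.4531 -0.2476  0.0674] gap 0.0111 ff 30.0 F [-3.3 -5.1  7.4] j6 1.08
0.24 t104.2 g [ 0.4532 -0.2394  0.0716] gap 0.0108 ff 36.8 F [-6.7 -7.6 11.4] j6 1.09
0.00 t104.5 g [ 0.4544 -0.2285  0.0731] gap 0.0106 ff 30.0 F [-6.1 -4.4 10.8] j6 1.11
end t104.7 g [ 0.4544 -0.2284  0.0731] gap 0.0112 ff 30.0 F [-5.5 -4.4 11.5] j6 1.11
tray 52 [-0.0378 -0.0427  0.0447] [0.0444 0.0098] 0.6
pin 38 [-0.0977 -0.0432  0.0709]
lid z 0.058422707940744334
```

View pics/end.png

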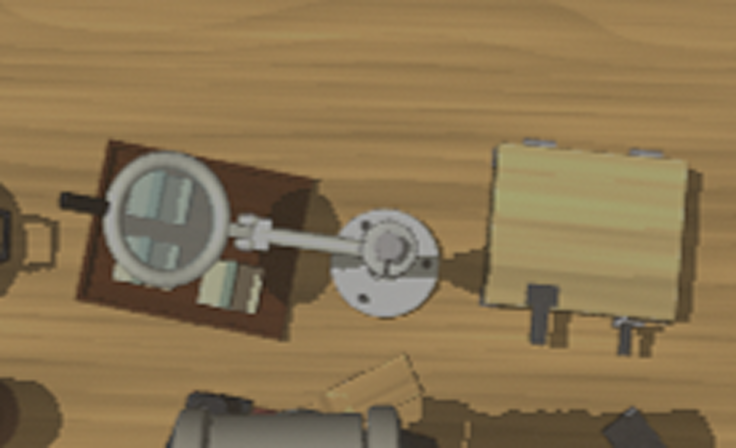

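View pics/ends.png

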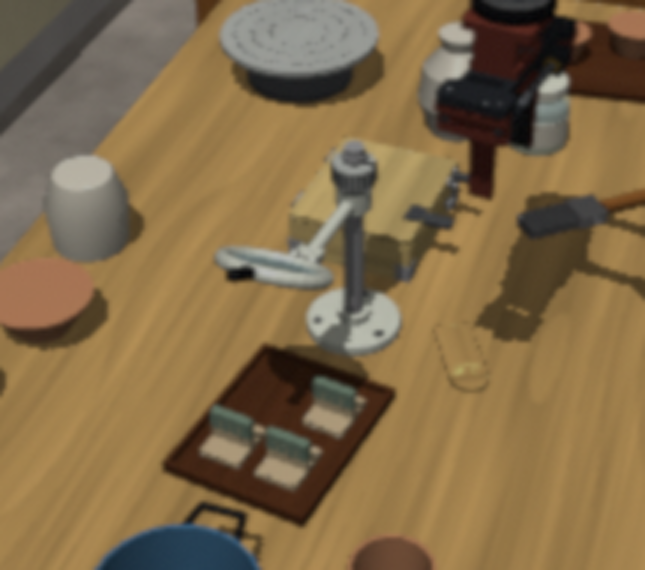

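The last two pictures show the lid shut, the pin upright at crop (625,338) and the lens over the tray. Three tiles stand in the tray and the bystanders are as they were. Handing in.

```bash
python3 -c "
from bench import *
print(job_done(),state()['time'])"
```

```text
the job is handed in; nothing more can be done
the job is handed in; nothing more can be done
```

The job is handed in after about 107 s of robot time: all three tiles that were in the case stand upright in the tray, the lens is within about 2 mm of the tray's middle at roughly 31° (0.515–0.556 rad measured, aim 0.524), the collar is turned clockwise to its mark, the case is shut and latched, and the other things on the bench look undisturbed; I have not seen the judge's verdict.

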